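Brake-lever check on the glassware trolley

ROBOT

A 6-joint arm with a two-finger parallel gripper is mounted at the origin on the work surface. World frame = base frame: x ahead of the robot, y to its left, z up, the work surface at z = 0. Lengths are in m, angles in rad, forces in N, time in s.
With the tool pointing down it reaches from about 0.3 to 0.775 m from the base axis. Payload 14.6 kg.
Tool frame: the origin (TCP) lies on the centre line of the jaws, within the pads' length; the fingertips stand 19 mm ahead of it and the grasp point (between the pads) is the TCP (r.tcp_to_tips is the distance from the TCP to the fingertips, in m); z points along the fingers, x is the direction in which the jaws open and shut, and the axes are right-handed (so a half turn about z gives the same grasp; the last joint's range is limited). The gripper opens to 94 mm and grips with 3 to 60 N. Pads are 16 mm wide; open, the fingers measure 119 mm over their backs; the gripper's body (75 mm by 177 mm) begins 78 mm behind the grasp point.
Start: joints at [1.155, 0.3, 1.521, -0, 1.321, -0.067], TCP at [0.188, 0.517, 0.224] pointing down, gripper open.
Joint ranges: [-3.03, 3.03], [-0.79, 2.21], [0.23, 2.52], [-1.04, 4.18], [0, 3.07], [-2.55, 2.55]. Speed limits (rad/s): [2.22, 2.22, 2.57, 3.14, 3.14, 3.14].

INTERFACE

Orientations are given as a unit quaternion [x, y, z, w].
In Python, from cell import r gives the robot as it stands.
- The arm moves only by the shell command python3 -m handwheel 'ROWS' [OPENING] [FORCE]. ROWS is JSON, a list of rows, each an object of numbers: "dx", "dy", "dz": the shift along the tool's x, y, z in units of 500 mm (1.0 is 500 mm); "wx", "wy", "wz": the turn, a rotation vector about the tool's x, y, z in units of pi rad (1.0 is pi rad). In form: [{"dx": .., "dy": .., "dz": .., "wx": .., "wy": .., "wz": ..}, ...]. A call has 1 to 10 rows; each row is the pose to reach, as a shift and turn from the pose measured when the call began, along the tool's axes at that moment, turning the shorter way round; what a row does not reach only later rows make up. A row lasts 1/8 s, in which the tool goes at most 62.5 mm and 10.7 degrees, less where a joint would pass 70% of its speed; a pose out of reach is approached as far as the arm can. A call with a number of a shift or a turn outside -1 to 1 is refused whole. A call with a gripper value outside its range is refused whole. OPENING is the closure, from -1 (fully open) to 1 (shut), so that 0 is half open, set as the call begins (- or left out, the last holds). The fingers move at their own pace and stop on an object; FORCE is the grip in N (left out, the last holds). Time passes only in rows, so rows that repeat a pose let the fingers close. It gives the time, the measured TCP pose, the force and the opening at its end, in the units of the state.
- r.state(): the state, without advancing time (a new reading comes with each control period).
- r.grab_frame(name): name is "scene" or "top" or "wrist"; returns a dict with "image" (384x512x3 uint8, red, green, blue), "range_z" (384x512 float32, m along the optical axis (not along the pixel's ray), 0 where there is no reading), "camera_matrix" (3x3 intrinsics, pixels), "distortion" ([k1, k2, p1, p2, k3] as OpenCV has them; the pictures are not rectified), "extrinsics" (4x4, takes a point from camera to world coordinates); the wrist camera has in their place "hand_eye" (4x4, takes a point from camera to tool coordinates, whose origin is the TCP and whose axes are the tool frame's). Camera axes: x right, y up, looking along -z (the intrinsics and any distortion apply to the point x, -y, -z); pixel columns grow to the right and rows downward; lengths in m; the calibration is good to about 2 mm. A picture is of the moment at which its call begins: read the wrist's pose just before it.
- r.close_job(): hands the job in, once; it reports no verdict.
Trained networks look in a picture, given as the dict that the camera call returned (one of the last four; its "shot" number tells which), for a name from the list of things; names that differ only in an ending like _2 or _b are one class to them, and where a whole thing is asked for, a point or a joint stands for the part that bears it (a point fixed in the world has none). Each returns a list of dicts, best first, with "p" (0 to 1); they miss things now and then, are a little off and sometimes report something else, mostly with a low value. They report only what shows in the picture. A call takes as long as a camera call. They do not tell look-alikes from the thing itself.
- r.look_for(picture, name): "position" ([row, column] in pixels, amid what is visible of it).
The state is a dict: "clock": time; "qpos": joint angles; "joint_vel": joint speeds; "joint_efforts": joint torques, N m; "position": TCP position; "eef_rot": TCP orientation; "ft_force": force on the tool from outside, world axes, zero at the start; "wrist_torque": the same for the moment, N m; "width": finger opening in m.
Only numpy, scipy, OpenCV 4.12 (cv2) and the standard library are available. Lean on these libraries where they do the work, as an engineer would, in place of code of your own. Each camera call takes 0.05 s, during which the arm holds its last target.

TASK

Check the hand brake of the glassware trolley parked at the bench. Reach over the push bar and, with the backs of your fingers on the far side of the red brake lever, press the lever in towards the bar until the brake bites and it stops short of the rubber grip; keep it pressed there for a good two seconds, then ease it back under your fingers, without letting it snap, until it is fully out again, and move clear. Press only: do not pinch the lever or touch its bar side, do not grab or lean on the bar or its grip, do not force the lever past its firm stop, and leave the glassware as it stands.

Things in the scene. Friction and masses are not known exactly. Their poses are not given: they have to be found in the camera images.
- trolley: Stainless two-shelf laboratory trolley, 720 x 460 mm, on the floor beyond the bench edge; it does not move when pushed. Origin at the middle of its near (bar) end, level with the bench top. x along the trolley away from the push bar, y left, z up. Top shelf surface 20 mm above the origin, with a 25 mm rim all round (near rim at x = -8 mm).
- push_bar: Push bar, 23 mm steel tube across the trolley's near end; its height varies. Origin at the middle of the bar's axis; axes parallel to the trolley's: the bar runs along y from -200 to 200 mm. At y = -220 and 220 mm tubes of that size run level 110 mm in +x to the stems, then down. Between them the +x side of the bar is open down to the shelf.
- brake_mount: Black clamp of the brake lever, 37 mm diameter, 24 mm wide; its place along the bar varies. Origin on the bar's axis; axes parallel to the bar's: x away from the bar and the robot, y along the bar towards the lever's free end, z up. Its fork reaches x = 71 mm; the lever's upright pivot is at x = 58 mm, y = 0, level with the bar's axis.
- bar_grip: Black rubber grip sleeve on the bar, 33 mm diameter, y from 14 to 129 mm in the brake_mount frame; origin and axes the same as brake_mount's.
- brake_lever (a joint): Lever angle about its upright pivot, rad: 0 fully out, growing as it is pressed to the bar (-x of brake_mount). Firm, rigid stop at 0.32, about 27 mm short of the grip (press_point has moved 25 mm). Its spring resists with about 4 N at press_point at rest, 8 N at the stop; let go, it snaps back at over 3 rad/s (1 rad/s is easy).
- brake_blade: Red outer half of the lever blade, 17 mm tall (z -8.5 to 8.5 mm), along the grip. Origin on the pivot; y along the blade to its free end, x out of the outer face, away from the bar, z up. Flat outer face at x = 5 mm, y 6 to 94 mm; the tip curves out to a round end, 17 mm diameter, at x = 7.5, y = 117 mm. At rest it leans 0.22 rad outward from the bar, at the stop 0.10 inward.
- blade_inside: Black inner half of the lever blade, the face towards the bar: x from -5 to -1 mm, y from 8 to 92 mm, z from -7 to +7 mm in the brake_blade frame; origin and axes the same as brake_blade's. Not to be touched.
- press_point (a point): Point in the middle of the height of the blade's outer face, 78 mm from the pivot: where the finger backs press. Axes as brake_blade: x points out of the face, pressing goes in -x. 8.5 mm of blade lie above and below it.
- amber_bottle: Loose amber reagent bottle with a black cap, 68 mm diameter, 140 mm tall, standing on the trolley's top shelf 130 to 185 mm beyond its near end. Origin at the centre of its foot.
- sample_bottle: Loose clear sample bottle with a green cap, 62 mm diameter, 145 mm tall, standing on the same part of the shelf. Origin at the centre of its foot.
- beaker: Loose glass beaker, 72 mm diameter, 95 mm tall, standing on the same part of the shelf. Origin at the centre of its foot.
Mind the look-alikes: they are no part of the job. Several things have the shape of the beaker; the one meant has the colours described above. Of the things that look like the sample_bottle, the smaller one is meant.

How it is judged:
By the outcome, as a careful person would: the job done as asked, in the order asked, and still so for the second after the job is handed in, with the robot touching nothing.
It also fails if it takes over 42 s, if anything falls off the work surface, if the arm or the gripper's body presses on something with over 40 N, if the wrist force passes 120 N, or if a joint passes its speed limit or range.

## Working session

There is one attempt and no reset: what is moved stays moved. The work goes in short steps, Python scripts to look and compute and a shell command to move; the robot and the scene stay as the last step left them, time stands still between calls to the robot, and variables do not carry over. Pictures are saved under pics/ and viewed, and the job is handed in when it is done.

```bash
ls; mkdir -p pics
python3 - <<'E'
from cell import r
import cv2
s=r.state(); print(s)
for n in ["scene","top","wrist"]:
    f=r.grab_frame(n); cv2.imwrite(f"pics/{n}0.png",f["image"][:,:,::-1])
    print(n,f["camera_matrix"],f["distortion"],f.get("extrinsics",f.get("hand_eye")))
    for t in ["brake_lever","brake_blade","brake_mount","bar_grip","push_bar","press_point","amber_bottle"]:
        print(t,[(d["p"],d["position"]) for d in r.look_for(f,t)[:2]])
E
```

```text
pics
{'clock': 0.0, 'qpos': array([ 1.15540623e+00,  3.00496123e-01,  1.52159805e+00, -1.25298066e-05,
        1.32069986e+00, -6.65983469e-02]), 'joint_vel': array([-0.00228743, -0.00024285,  0.00127362, -0.00026464, -0.00032063,
       -0.00147945]), 'joint_efforts': array([-2.99466432e-03, -5.31803441e+01, -3.52725613e+01,  7.07658869e-02,
        2.45872897e-02, -1.16443448e-04]), 'position': array([0.18787384, 0.51665323, 0.22386542]), 'eef_rot': array([ 8.19072388e-01,  5.73689865e-01, -5.10706793e-04,  3.16292858e-04]), 'ft_force': array([0.20758532, 0.46571816, 0.11996606]), 'wrist_torque': array([-0.00394575,  0.00185989, -0.01092708]), 'width': 0.0940862484341448}
scene [[451.42945243   0.         255.96908372]
 [  0.         451.42945243 189.58421665]
 [  0.           0.           1.        ]] [-0.1291424  0.         0.         0.         0.       ] [[-0.52573762 -0.74213062  0.41574284  0.92289005]
 [ 0.85052463 -0.45032125  0.27169585  0.28897614]
 [-0.01441597  0.49644025  0.86795118  0.94752362]
 [ 0.          0.          0.          1.        ]]
brake_lever [(0.69, [1
[... 786 characters left out ...]
(0.57, [85.1, 314.6])]
bar_grip []
push_bar [(0.9, [199.6, 246.2])]
press_point [(0.65, [162.2, 284.8])]
amber_bottle [(0.7, [110.6, 195.5])]
wrist [[270.00637995   0.         254.48548551]
 [  0.         270.00637995 194.31108167]
 [  0.           0.           1.        ]] [0.01156975 0.         0.         0.         0.        ] [[ 9.99999610e-01 -6.46482317e-04 -6.01995648e-04  4.62446195e-04]
 [-7.74038395e-04 -9.69655166e-01 -2.44475480e-01 -7.10094715e-02]
 [-4.25679115e-04  2.44475851e-01 -9.69655288e-01 -1.61185956e-01]
 [ 0.00000000e+00  0.00000000e+00  0.00000000e+00  1.00000000e+00]]
brake_lever []
brake_blade []
brake_mount []
bar_grip []
push_bar []
press_point []
amber_bottle []
```

View pics/scene0.png

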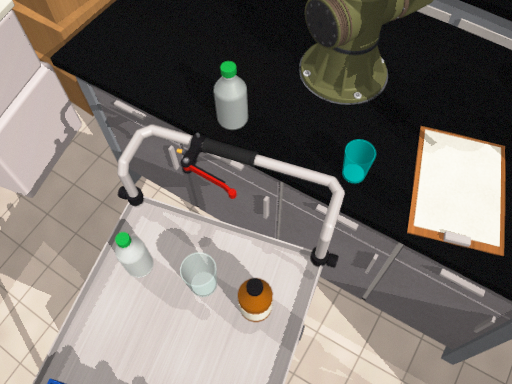

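View pics/top0.png

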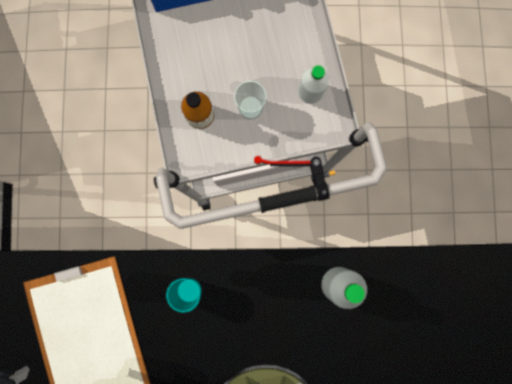

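View pics/wrist0.png

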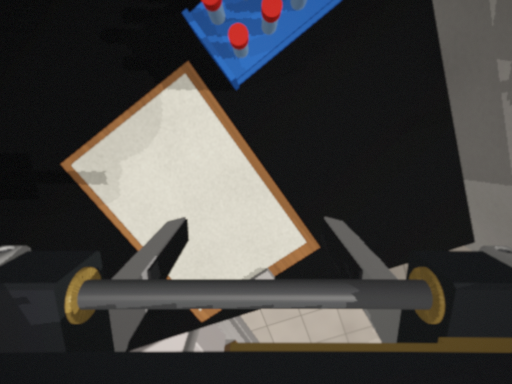

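The scene view shows the red lever from (187,165) to (233,193), with the clamp at (190,152) and the grip from (200,143) to (255,160). In the top view the lever's ball end is at (258,160), its pivot is near (317,162), and the bar's ends are at (175,220) and (378,175). The bench-side bottle and the teal beaker are the look-alikes. Next I'll measure with depth.

```bash
cat > h.py <<'E'
import numpy as np, cv2
def cloud(f,T=None):
    T=f["extrinsics"] if T is None else T
    z=f["range_z"]; h,w=z.shape
    v,u=np.mgrid[:h,:w]
    p=cv2.undistortPoints(np.stack([u,v],-1).reshape(-1,1,2).astype(np.float64),f["camera_matrix"],f["distortion"]).reshape(h,w,2)
    P=np.stack([p[...,0]*z,-p[...,1]*z,-z],-1)
    W=P@T[:3,:3].T+T[:3,3]
    W[z<=0]=np.nan
    return W
def proj(f,X,T=None):
    T=f["extrinsics"] if T is None else T
    c=(np.atleast_2d(X)-T[:3,3])@T[:3,:3]
    return cv2.projectPoints((c*[1,-1,-1]).reshape(-1,1,3),np.zeros(3),np.zeros(3),f["camera_matrix"],f["distortion"])[0].reshape(-1,2)
E
python3 - <<'E'
from cell import r
from h import *
for n in ["scene","top"]:
    f=r.grab_frame(n); W=cloud(f); im=f["image"].astype(int)
    np.savez(f"pics/{n}.npz",W=W,im=f["image"])
    red=(im[...,0]>120)&(im[...,1]<60)&(im[...,2]<60)
    P=W[red]; P=P[~np.isnan(P[:,0])]
    print(n,len(P)); 
    o=np.argsort(P[:,1]); print(np.round(P[o][::max(1,len(o)//25)],3))
    # bar: white/grey & z>0.05..; tube points in region
    for name in ["amber_bottle","sample_bottle","beaker","brake_mount","push_bar"]:
        print(name,[(d["p"],d["position"],np.round(W[int(d["position"][0]),int(d["position"][1])],3)) for d in r.look_for(f,name)[:4]])
    R=[(205,215),(210,340),(190,250)] if 0 else []
W=np.load("pics/top.npz")["W"]
for (v,u) in [(219,175),(217,200),(210,230),(207,245),(185,345),(181,365),(178,375),(197,285),(195,295),(187,322),(175,318),(163,316)]:
    print(v,u,np.round(W[v,u],3))
W=np.load("pics/scene.npz")["W"]
print()
for (v,u) in [(140,170),(143,205),(150,230),(155,245),(165,270),(172,300),(178,320),(135,150),(145,197),(165,188),(153,186)]:
    print(v,u,np.round(W[v,u],3))
E
```

```text
scene 307
[[ 0.356 -0.329 -0.341]
 [ 0.582 -0.1    0.177]
 [ 0.579 -0.094  0.167]
 [ 0.579 -0.088  0.184]
 [ 0.579 -0.083  0.169]
 [ 0.58  -0.078  0.17 ]
 [ 0.58  -0.072  0.175]
 [ 0.579 -0.067  0.178]
 [ 0.58  -0.061  0.179]
 [ 0.576 -0.057  0.178]
 [ 0.58  -0.051  0.181]
 [ 0.579 -0.046  0.169]
 [ 0.579 -0.04   0.181]
 [ 0.578 -0.035  0.181]
 [ 0.578 -0.031  0.181]
 [ 0.579 -0.026  0.175]
 [ 0.58  -0.02   0.181]
 [ 0.581 -0.015  0.172]
 [ 0.582 -0.009  0.178]
 [ 0.579 -0.004  0.179]
 [ 0.585  0.003  0.185]
 [ 0.592  0.007  0.184]
 [ 0.589  0.011  0.183]
 [ 0.591  0.014  0.177]
 [ 0.582  0.015  0.18 ]
 [ 0.583  0.017  0.175]]
amber_bottle [(0.97, [300.6, 254.4], array([0.733, 0.153, 0.131]))]
sample_bottle [(0.82, [257.3, 135.8], array([ 0.781, -0.095,  0.118])), (0.69, [100.0, 228.0], array([ 0.351, -0.157,  0.121]))]
beaker [(0.82, [272.4, 197.4], array([0.722, 0.002, 0.034])), (0.57, [160.4, 356.3], array([0.276, 0.165, 0.016])), (0.44, [184.6, 213.1], array([ 0.353, -0.256, -0.361]))]
brake_mount [(0.79, [153.7, 210.7], array([ 0.525, -0.083,  0.169]))]
push_bar [(0.71, [171.1, 
[... 1148 characters left out ...]
178]))]
219 175 [0.465 0.175 0.184]
217 200 [0.468 0.125 0.184]
210 230 [0.482 0.066 0.183]
207 245 [0.487 0.036 0.182]
185 345 [ 0.529 -0.165  0.18 ]
181 365 [ 0.536 -0.206  0.183]
178 375 [ 0.542 -0.226  0.186]
197 285 [ 0.506 -0.044  0.186]
195 295 [ 0.509 -0.063  0.189]
187 322 [ 0.524 -0.117  0.191]
175 318 [ 0.549 -0.111  0.183]
163 316 [ 0.573 -0.107  0.189]

140 170 [ 0.354 -0.405 -0.214]
143 205 [ 0.52  -0.097  0.19 ]
150 230 [ 0.506 -0.044  0.186]
155 245 [ 0.5   -0.011  0.185]
165 270 [0.493 0.043 0.182]
172 300 [0.477 0.104 0.184]
178 320 [0.467 0.144 0.181]
135 150 [ 0.554 -0.221  0.172]
145 197 [ 0.531 -0.11   0.185]
165 188 [ 0.582 -0.096  0.188]
153 186 [ 0.56  -0.116  0.189]
```

Run:
```python
import numpy as np
from scipy.optimize import least_squares
def seg(P,a,b,n=40): pass
for n in ["scene","top"]:
    d=np.load(f"pics/{n}.npz"); W=d["W"]; im=d["im"].astype(int)
    red=(im[...,0]>120)&(im[...,1]<60)&(im[...,2]<60)
    P=W[red]; P=P[(P[:,2]>0.155)&(P[:,2]<0.195)&(P[:,0]>.55)&(P[:,0]<.62)]
    b=P[P[:,1]<-0.012]; k=np.polyfit(b[:,1],b[:,0],1); print(n,"blade slope",k,"x@-.03",np.polyval(k,-.03), "z top",np.percentile(b[:,2],[50,90]))
    t=P[P[:,1]>0.0]; print(" tip x",np.percentile(t[:,0],[2,50,98]),"y max",t[:,1].max(), "z", np.percentile(t[:,2],[50,95]))
    Q=W.reshape(-1,3); c=im.reshape(-1,3)
    m=(Q[:,2]>0.155)&(Q[:,2]<0.2)&(Q[:,1]>-0.18)&(Q[:,1]<0.16)&(Q[:,0]>.44)&(Q[:,0]<.55)&(c.min(1)>110)
    B=Q[m]
    def res(p): # axis x=a+b*y, z=c
        x,y,z=B.T; dx=(x-p[0]-p[1]*y)/np.hypot(1,p[1]); return np.hypot(dx,z-p[2])-0.0115
    s=least_squares(res,[.49,-.2,.172],loss="soft_l1",f_scale=.002); print(" bar",s.x,np.arctan(-s.x[1]),len(B),np.std(s.fun))
    a,bb,_=s.x; th=np.arctan(-bb); ex=np.array([np.cos(th),np.sin(th)]); ey=np.array([-np.sin(th),np.cos(th)])
    o=np.array([a,0.])
    # dark points of mount/fork
    m=(Q[:,2]>0.16)&(Q[:,2]<0.2)&(c.max(1)<70)&(Q[:,0]>.47)&(Q[:,0]<.62)&(Q[:,1]<.06)
    D=Q[m]; L=np.c_[(D[:,:2]-o)@ex,(D[:,:2]-o)@ey,D[:,2]]
    f=L[(L[:,0]>.03)]; print(" fork x",np.percentile(f[:,0],[50,98]),"y",np.percentile(f[:,1],[5,50,95]))
    g=L[(L[:,0]<.02)]; print(" grip y range",np.percentile(g[:,1],[1,99]))
```

```text
scene blade slope [-0.00736736  0.57861552] x@-.03 0.5788365398740635 z top [0.17825117 0.18290614]
 tip x [0.57862799 0.58601165 0.59223849] y max 0.01804935821721043 z [0.18042383 0.18376215]
 bar [ 0.4926866  -0.20990408  0.17347191] 0.2069003231439364 1060 0.0012989050610158473
 fork x [0.05385719 0.07404025] y [-0.12907259 -0.11404369 -0.05120586]
 grip y range [-0.12953457  0.00652118]
top blade slope [0.00621671 0.57649897] x@-.03 0.5763124646571616 z top [0.18052112 0.18239515]
 tip x [0.57635214 0.58157304 0.58766229] y max 0.014766662172985038 z [0.18026183 0.18308938]
 bar [ 0.49356707 -0.21282845  0.17266594] 0.20969963268956823 1179 0.0014474849409129031
 fork x [0.04720295 0.06906979] y [-0.13123563 -0.116492   -0.06262869]
 grip y range [-0.12992935  0.00452663]
```

```bash
python3 -m handwheel '[{"dz":-0.12},{"dx":-0.1,"dy":0.15,"dz":-0.2,"wz":0.05},{"dx":-0.58,"dy":0.95,"dz":-0.2,"wz":0.39},{"dx":-0.58,"dy":0.95,"dz":-0.2,"wz":0.39},{"dx":-0.58,"dy":0.95,"dz":-0.2,"wz":0.39},{"dx":-0.58,"dy":0.95,"dz":-0.2,"wz":0.39},{"dx":-0.58,"dy":0.95,"dz":-0.2,"wz":0.39},{"dx":-0.58,"dy":0.95,"dz":-0.2,"wz":0.39},{"dx":-0.58,"dy":0.95,"dz":-0.2,"wz":0.39},{"dx":-0.58,"dy":0.95,"dz":-0.2,"wz":0.39}]' 1 10
```

```text
schema error: expected keys dx, dy, dz, wx, wy, wz
```

```bash
python3 -m handwheel '[{"dx":0,"dy":0,"dz":-0.12,"wx":0,"wy":0,"wz":0},{"dx":-0.1,"dy":0.15,"dz":-0.2,"wx":0,"wy":0,"wz":0.05},{"dx":-0.58,"dy":0.95,"dz":-0.2,"wx":0,"wy":0,"wz":0.39},{"dx":-0.58,"dy":0.95,"dz":-0.2,"wx":0,"wy":0,"wz":0.39},{"dx":-0.58,"dy":0.95,"dz":-0.2,"wx":0,"wy":0,"wz":0.39},{"dx":-0.58,"dy":0.95,"dz":-0.2,"wx":0,"wy":0,"wz":0.39},{"dx":-0.58,"dy":0.95,"dz":-0.2,"wx":0,"wy":0,"wz":0.39},{"dx":-0.58,"dy":0.95,"dz":-0.2,"wx":0,"wy":0,"wz":0.39},{"dx":-0.58,"dy":0.95,"dz":-0.2,"wx":0,"wy":0,"wz":0.39},{"dx":-0.58,"dy":0.95,"dz":-0.2,"wx":0,"wy":0,"wz":0.39}]' 1 10
```

```text
clock: 3.05
position: [0.5363, 0.0801, 0.3247]
eef_rot: [1.0, -0.002, 0.0, -0.0]
ft_force: [0.8, 0.2, -0.3]
width: 0.0005
```

```bash
python3 -m handwheel '[{"dx":0.166,"dy":0.213,"dz":0,"wx":0,"wy":0,"wz":0.002},{"dx":0.166,"dy":0.213,"dz":0,"wx":0,"wy":0,"wz":0.002},{"dx":0.166,"dy":0.213,"dz":0,"wx":0,"wy":0,"wz":0.002},{"dx":0.166,"dy":0.213,"dz":0,"wx":0,"wy":0,"wz":0.002}]'
python3 - <<'E'
from cell import r
from h import *
from scipy.spatial.transform import Rotation as R
s=r.state(); f=r.grab_frame("wrist")
T=np.eye(4);T[:3,:3]=R.from_quat(s["eef_rot"]).as_matrix();T[:3,3]=s["position"];T=T@f["hand_eye"]
W=cloud(f,T); im=f["image"].astype(int)
red=(im[...,0]>120)&(im[...,1]<60)&(im[...,2]<60)
P=W[red]; P=P[(P[:,2]>.15)&(P[:,2]<.2)&(abs(P[:,0]-.58)<.04)]
print(len(P),s["position"],s["clock"])
b=P[P[:,1]<-0.012]
if len(b)>5:
    k=np.polyfit(b[:,1],b[:,0],1); print(k,np.polyval(k,-.027),np.percentile(b[:,0],[2,98]),np.percentile(b[:,2],[50,90]),b[:,1].min())
t=P[P[:,1]>0]; print(np.percentile(t,[2,50,98],axis=0) if len(t) else "")
v=f["image"].copy()
px=proj(f,np.array([[.574,-.1045,.18],[.580,-.0266,.172],[.584,.0125,.18]]),T)
print(px)
for p in px: cv2.circle(v,(int(p[0]),int(p[1])),2,(0,0,255),-1)
cv2.imwrite("pics/wrist1.png",v[:,:,::-1])
f=r.grab_frame("scene");cv2.imwrite("pics/scene1.png",f["image"][:,:,::-1])
E
```

```text
clock: 3.55
position: [0.6189, -0.0267, 0.3242]
eef_rot: [1.0, -0.005, -0.0, -0.0]
ft_force: [-0.8, -0.3, 1.2]
width: 0.0006
575 [ 0.61887479 -0.02674023  0.32424935] 3.55
[-0.00400482  0.57710785] 0.5772159806827282 [0.5740192  0.58088792] [0.18168871 0.18279772] -0.10139845608358021
[[5.77277578e-01 4.17677626e-04 1.80460788e-01]
 [5.82969877e-01 1.25613401e-02 1.82010315e-01]
 [5.89679572e-01 1.92978406e-02 1.83388703e-01]]
[[218.70213185 251.52926029]
 [221.88372431 188.32132196]
 [223.24476233 155.99092609]]
```

View pics/wrist1.png

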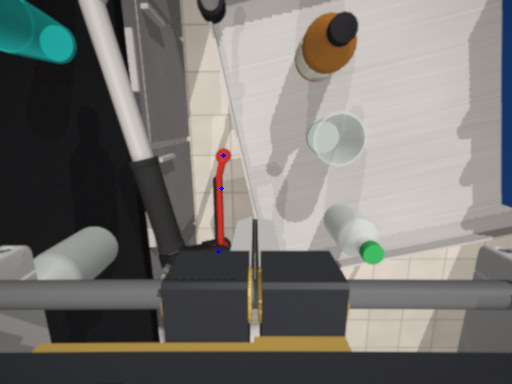

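View pics/scene1.png

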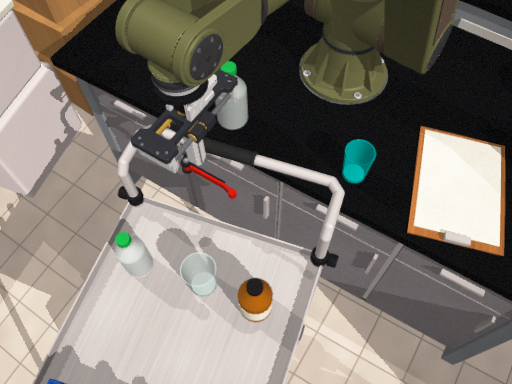

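The wrist view shows the blade from (222,245) to the tip at (223,156), and my model dots fall on it. The space below the fingers is open, with the beaker at (338,138) and the sample bottle at (355,235) well away. I'll go down beyond the lever.

```bash
python3 -m handwheel '[{"dx":-0.008,"dy":0,"dz":0.1,"wx":0,"wy":0,"wz":0},{"dx":-0.008,"dy":0,"dz":0.2,"wx":0,"wy":0,"wz":0},{"dx":-0.008,"dy":0,"dz":0.29,"wx":0,"wy":0,"wz":0},{"dx":-0.008,"dy":0,"dz":0.31,"wx":0,"wy":0,"wz":0},{"dx":-0.008,"dy":0,"dz":0.31,"wx":0,"wy":0,"wz":0},{"dx":-0.008,"dy":0,"dz":0.31,"wx":0,"wy":0,"wz":0}]'
python3 - <<'E'
from cell import r
from h import *
print(r.state()["ft_force"],r.state()["position"],r.state()["eef_rot"])
for n in ["scene","top"]:
    f=r.grab_frame(n);v=f["image"]
    v=v[100:250,130:330] if n=="scene" else v[90:240,180:380]
    cv2.imwrite(f"pics/{n}2.png",cv2.resize(v[:,:,::-1],None,fx=4,fy=4,interpolation=cv2.INTER_CUBIC))
E
```

```text
clock: 4.4
position: [0.6153, -0.0251, 0.1724]
eef_rot: [1.0, -0.004, 0.002, 0.0]
ft_force: [-0.5, 0.4, 0.7]
width: 0.0007
[-0.45710261  0.41949253  0.71451099] [ 0.61528689 -0.02512928  0.17241366] [ 9.99989541e-01 -4.09076327e-03  2.04520475e-03  1.73941892e-05]
```

View pics/scene2.png

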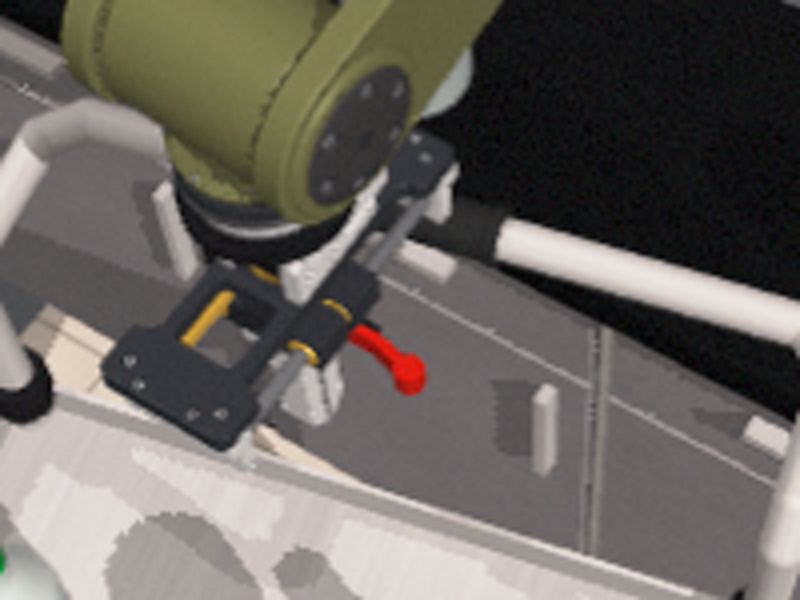

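View pics/top2.png

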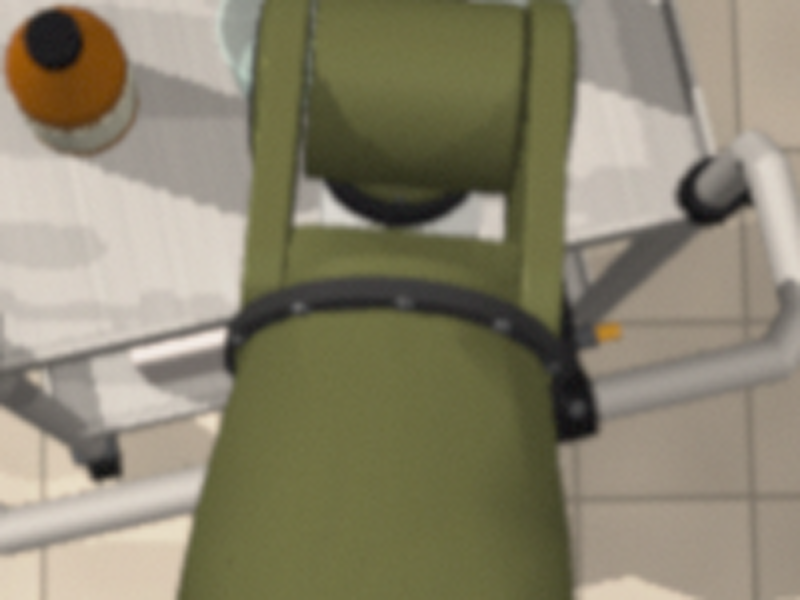

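The enlarged scene view shows the finger at about (315,390), on the far side of the red blade, whose ball end is at (410,370). The arm hides the lever in the top view. I'll approach gently until contact.

```bash
python3 -m handwheel '[{"dx":-0.02,"dy":0.003,"dz":0.006,"wx":0,"wy":0,"wz":0.001},{"dx":-0.036,"dy":0.003,"dz":0.006,"wx":0,"wy":0,"wz":0.001},{"dx":-0.036,"dy":0.003,"dz":0.006,"wx":0,"wy":0,"wz":0.001}]'
python3 -m handwheel '[{"dx":-0.003,"dy":0,"dz":0,"wx":0,"wy":0,"wz":0},{"dx":-0.005,"dy":0,"dz":0,"wx":0,"wy":0,"wz":0},{"dx":-0.005,"dy":0,"dz":0,"wx":0,"wy":0,"wz":0}]'
python3 -m handwheel '[{"dx":-0.002,"dy":0,"dz":0,"wx":0,"wy":0,"wz":0},{"dx":-0.004,"dy":0,"dz":0,"wx":0,"wy":0,"wz":0},{"dx":-0.004,"dy":0,"dz":0,"wx":0,"wy":0,"wz":0}]'
```

```text
clock: 4.88
position: [0.5966, -0.0267, 0.1691]
eef_rot: [1.0, -0.006, 0.002, -0.0]
ft_force: [0.2, 0.9, -0.1]
width: 0.0007
clock: 5.25
position: [0.5941, -0.0267, 0.169]
eef_rot: [1.0, -0.006, 0.002, -0.0]
ft_force: [-0.4, -0.1, 0.1]
width: -0.0001
clock: 5.62
position: [0.5923, -0.0266, 0.169]
eef_rot: [1.0, -0.006, 0.002, -0.0]
ft_force: [3.7, -0.2, -3.2]
width: 0.0004
```

Contact came at TCP x ≈ 0.5925 with about 4 N, as predicted. Now I'll press along the blade's arc, turning the fingers with it, to just short of the stop.

```bash
python3 -m handwheel '[{"dx":-0.0062,"dy":-0.001,"dz":0,"wx":0,"wy":0,"wz":-0.0127},{"dx":-0.0124,"dy":-0.0024,"dz":0,"wx":0,"wy":0,"wz":-0.0255},{"dx":-0.0188,"dy":-0.0032,"dz":0,"wx":0,"wy":0,"wz":-0.038},{"dx":-0.0252,"dy":-0.0038,"dz":0,"wx":0,"wy":0,"wz":-0.051},{"dx":-0.0316,"dy":-0.004,"dz":0,"wx":0,"wy":0,"wz":-0.0637},{"dx":-0.038,"dy":-0.0042,"dz":0,"wx":0,"wy":0,"wz":-0.0764},{"dx":-0.0428,"dy":-0.004,"dz":0,"wx":0,"wy":0,"wz":-0.086},{"dx":-0.0428,"dy":-0.004,"dz":0,"wx":0,"wy":0,"wz":-0.086}]'
python3 - <<'E'
from cell import r
from h import *
for i in range(2):
    f=r.grab_frame("scene"); s=r.state(); print(s["ft_force"],s["position"],s["eef_rot"])
v=f["image"][100:250,130:330]
cv2.imwrite(f"pics/scene3.png",cv2.resize(v[:,:,::-1],None,fx=4,fy=4,interpolation=cv2.INTER_CUBIC))
E
```

```text
clock: 6.62
position: [0.5714, -0.0245, 0.169]
eef_rot: [0.992, 0.129, 0.003, 0.0]
ft_force: [7.6, 0.3, -2.8]
width: 0.0005
[ 7.45913155 -1.22426753 -3.04811919] [ 0.57149899 -0.02444801  0.16905937] [9.91654128e-01 1.28892486e-01 2.93654846e-03 4.39982349e-04]
[ 7.62200166 -0.53937856 -3.36201711] [ 0.57152649 -0.02446243  0.1690536 ] [9.91660705e-01 1.28841698e-01 2.94363861e-03 4.43963359e-04]
```

View pics/scene3.png

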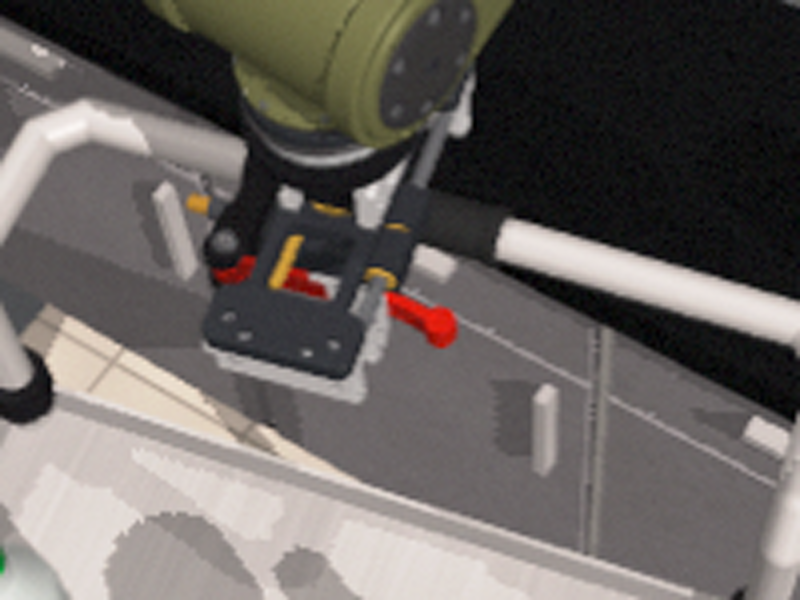

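The lever has followed the fingers: its ball end moved from (410,370) to (437,327), at about 7.5 N and an angle of ~0.26. I'll take the last millimetres slowly and watch the force.

```bash
python3 -m handwheel '[{"dx":-0.002,"dy":-0.0005,"dz":0,"wx":0,"wy":0,"wz":-0.004},{"dx":-0.004,"dy":-0.001,"dz":0,"wx":0,"wy":0,"wz":-0.008},{"dx":-0.004,"dy":-0.001,"dz":0,"wx":0,"wy":0,"wz":-0.008}]'
python3 -m handwheel '[{"dx":-0.0015,"dy":-0.0004,"dz":0,"wx":0,"wy":0,"wz":-0.003},{"dx":-0.0015,"dy":-0.0004,"dz":0,"wx":0,"wy":0,"wz":-0.003}]'
python3 -m handwheel '[{"dx":-0.0015,"dy":-0.0004,"dz":0,"wx":0,"wy":0,"wz":-0.003},{"dx":-0.0015,"dy":-0.0004,"dz":0,"wx":0,"wy":0,"wz":-0.003}]'
```

```text
clock: 7.1
position: [0.5699, -0.0245, 0.1691]
eef_rot: [0.99, 0.141, 0.004, 0.001]
ft_force: [6.5, 0.8, -3.7]
width: 0.0009
clock: 7.35
position: [0.5697, -0.0244, 0.1691]
eef_rot: [0.989, 0.146, 0.004, 0.001]
ft_force: [7.1, 1.0, -3.1]
width: 0.0003
clock: 7.6
position: [0.5694, -0.0243, 0.1691]
eef_rot: [0.989, 0.151, 0.005, 0.001]
ft_force: [6.8, 0.1, -4.3]
width: 0.0005
```

```bash
python3 -m handwheel '[{"dx":-0.002,"dy":0,"dz":0,"wx":0,"wy":0,"wz":0},{"dx":-0.004,"dy":0,"dz":0,"wx":0,"wy":0,"wz":-0.001},{"dx":-0.004,"dy":0,"dz":0,"wx":0,"wy":0,"wz":-0.001}]'
python3 -m handwheel '[{"dx":-0.002,"dy":0,"dz":0,"wx":0,"wy":0,"wz":0},{"dx":-0.003,"dy":0,"dz":0,"wx":0,"wy":0,"wz":0},{"dx":-0.003,"dy":0,"dz":0,"wx":0,"wy":0,"wz":0}]'
```

```text
clock: 7.98
position: [0.568, -0.0247, 0.1691]
eef_rot: [0.988, 0.152, 0.006, 0.001]
ft_force: [6.7, 2.4, -3.2]
width: 0.0008
clock: 8.35
position: [0.5671, -0.0249, 0.1691]
eef_rot: [0.988, 0.152, 0.007, 0.001]
ft_force: [7.7, 2.0, -4.3]
width: 0.0004
```

```bash
python3 -m handwheel '[{"dx":-0.002,"dy":0,"dz":0,"wx":0,"wy":0,"wz":0},{"dx":-0.003,"dy":0,"dz":0,"wx":0,"wy":0,"wz":0},{"dx":-0.003,"dy":0,"dz":0,"wx":0,"wy":0,"wz":0}]'
python3 - <<'E'
from cell import r
s=r.state(); print(s["ft_force"],s["position"],s["wrist_torque"],s["clock"])
E
```

```text
clock: 8.72
position: [0.5669, -0.0249, 0.1692]
eef_rot: [0.988, 0.153, 0.008, 0.0]
ft_force: [14.3, 2.9, -5.7]
width: 0.0008
[14.25601645  2.92275385 -5.66217404] [ 0.56690766 -0.02489915  0.16922221] [ 0.54966215 -2.27468297  0.0584148 ] 8.725
```

The stop is reached: the TCP is exactly at the predicted x = 0.567, it no longer advances, and the force has jumped to ~14 N. I'll hold it there.

```bash
python3 -m handwheel '[{"dx":-0.0025,"dy":0,"dz":0,"wx":0,"wy":0,"wz":0},{"dx":-0.0025,"dy":0,"dz":0,"wx":0,"wy":0,"wz":0},{"dx":-0.0025,"dy":0,"dz":0,"wx":0,"wy":0,"wz":0},{"dx":-0.0025,"dy":0,"dz":0,"wx":0,"wy":0,"wz":0},{"dx":-0.0025,"dy":0,"dz":0,"wx":0,"wy":0,"wz":0},{"dx":-0.0025,"dy":0,"dz":0,"wx":0,"wy":0,"wz":0}]'
python3 - <<'E'
from cell import r
from h import *
f=r.grab_frame("scene"); s=r.state(); print(s["ft_force"],s["position"])
v=f["image"][100:250,130:330]
cv2.imwrite(f"pics/scene4.png",cv2.resize(v[:,:,::-1],None,fx=4,fy=4,interpolation=cv2.INTER_CUBIC))
W=cloud(f);im=f["image"].astype(int)
red=(im[...,0]>120)&(im[...,1]<60)&(im[...,2]<60)
P=W[red];P=P[(P[:,2]>.165)&(P[:,2]<.2)&(P[:,1]>-.02)&(P[:,0]<.6)];print(len(P),np.nanpercentile(P,[2,50,98],axis=0))
E
```

```text
clock: 9.48
position: [0.5669, -0.0249, 0.1693]
eef_rot: [0.988, 0.153, 0.01, 0.0]
ft_force: [13.1, 2.5, -7.0]
width: 0.0005
[14.1098809   3.77891008 -6.50161982] [ 0.56693648 -0.02489677  0.16926934]
121 [[ 0.54068138 -0.01937663  0.16902421]
 [ 0.55019825  0.0028037   0.18016009]
 [ 0.55512461  0.01427139  0.18410136]]
```

View pics/scene4.png

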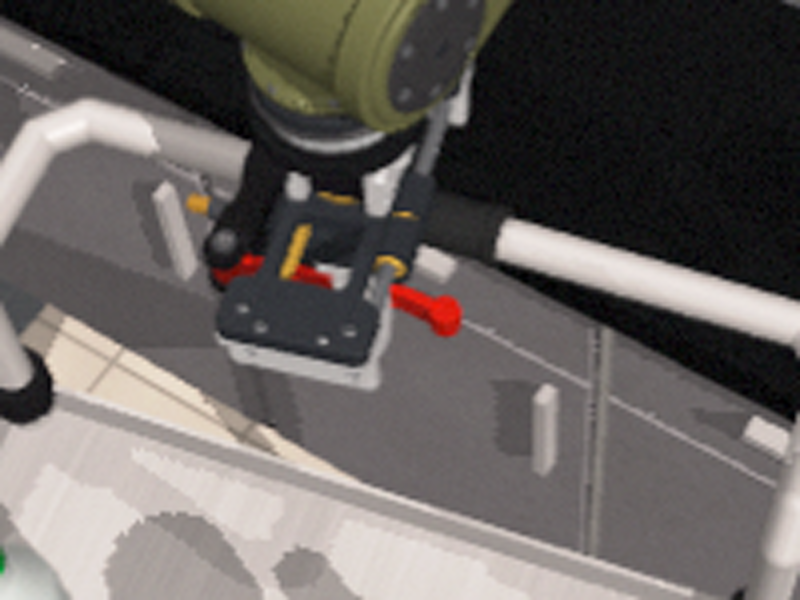

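```bash
python3 -m handwheel '[{"dx":-0.0025,"dy":0,"dz":0,"wx":0,"wy":0,"wz":0},{"dx":-0.0025,"dy":0,"dz":0,"wx":0,"wy":0,"wz":0},{"dx":-0.0025,"dy":0,"dz":0,"wx":0,"wy":0,"wz":0},{"dx":-0.0025,"dy":0,"dz":0,"wx":0,"wy":0,"wz":0},{"dx":-0.0025,"dy":0,"dz":0,"wx":0,"wy":0,"wz":0},{"dx":-0.0025,"dy":0,"dz":0,"wx":0,"wy":0,"wz":0},{"dx":-0.0025,"dy":0,"dz":0,"wx":0,"wy":0,"wz":0},{"dx":-0.0025,"dy":0,"dz":0,"wx":0,"wy":0,"wz":0}]'
python3 -m handwheel '[{"dx":-0.0025,"dy":0,"dz":0,"wx":0,"wy":0,"wz":0},{"dx":-0.0025,"dy":0,"dz":0,"wx":0,"wy":0,"wz":0},{"dx":-0.0025,"dy":0,"dz":0,"wx":0,"wy":0,"wz":0},{"dx":-0.0025,"dy":0,"dz":0,"wx":0,"wy":0,"wz":0},{"dx":-0.0025,"dy":0,"dz":0,"wx":0,"wy":0,"wz":0},{"dx":-0.0025,"dy":0,"dz":0,"wx":0,"wy":0,"wz":0},{"dx":-0.0025,"dy":0,"dz":0,"wx":0,"wy":0,"wz":0},{"dx":-0.0025,"dy":0,"dz":0,"wx":0,"wy":0,"wz":0},{"dx":-0.0025,"dy":0,"dz":0,"wx":0,"wy":0,"wz":0},{"dx":-0.0025,"dy":0,"dz":0,"wx":0,"wy":0,"wz":0}]'
```

```text
clock: 10.52
position: [0.567, -0.0249, 0.1693]
eef_rot: [0.988, 0.153, 0.012, 0.0]
ft_force: [14.4, 3.5, -6.5]
width: 0.0007
clock: 11.78
position: [0.567, -0.0249, 0.1694]
eef_rot: [0.988, 0.153, 0.013, 0.0]
ft_force: [14.3, 3.2, -7.4]
width: 0.0007
```

I held it at the stop for about 3 s; the ball end stays at (440,315), well short of the grip. Now I'll ease it back along the same arc at about 0.25 rad/s, keeping contact.

```bash
python3 -m handwheel '[{"dx":0.0031,"dy":0.0007,"dz":0,"wx":0,"wy":0,"wz":0.0064},{"dx":0.0078,"dy":0.0019,"dz":0,"wx":0,"wy":0,"wz":0.0159},{"dx":0.0124,"dy":0.0033,"dz":0,"wx":0,"wy":0,"wz":0.0255},{"dx":0.0169,"dy":0.0048,"dz":0,"wx":0,"wy":0,"wz":0.035},{"dx":0.0214,"dy":0.0064,"dz":0,"wx":0,"wy":0,"wz":0.0446},{"dx":0.0259,"dy":0.0082,"dz":0,"wx":0,"wy":0,"wz":0.0541},{"dx":0.0302,"dy":0.0101,"dz":0,"wx":0,"wy":0,"wz":0.0637},{"dx":0.0346,"dy":0.0121,"dz":0,"wx":0,"wy":0,"wz":0.0732},{"dx":0.0389,"dy":0.0142,"dz":0,"wx":0,"wy":0,"wz":0.0828},{"dx":0.0389,"dy":0.0142,"dz":0,"wx":0,"wy":0,"wz":0.0828}]'
```

```text
clock: 13.02
position: [0.5879, -0.0257, 0.1698]
eef_rot: [1.0, 0.023, 0.014, -0.001]
ft_force: [4.9, 0.7, -3.9]
width: 0.0008
```

```bash
python3 -m handwheel '[{"dx":0.002,"dy":0.0005,"dz":0,"wx":0,"wy":0,"wz":0.0045},{"dx":0.004,"dy":0.001,"dz":0,"wx":0,"wy":0,"wz":0.009},{"dx":0.006,"dy":0.0015,"dz":0,"wx":0,"wy":0,"wz":0.0135},{"dx":0.008,"dy":0.002,"dz":0,"wx":0,"wy":0,"wz":0.018},{"dx":0.009,"dy":0.002,"dz":0,"wx":0,"wy":0,"wz":0.018}]'
python3 -m handwheel '[{"dx":0.001,"dy":0,"dz":0,"wx":0,"wy":0,"wz":0},{"dx":0.002,"dy":0,"dz":0,"wx":0,"wy":0,"wz":0},{"dx":0.002,"dy":0,"dz":0,"wx":0,"wy":0,"wz":0}]'
```

```text
clock: 13.65
position: [0.5925, -0.0266, 0.1699]
eef_rot: [1.0, -0.006, 0.013, -0.002]
ft_force: [4.4, -0.5, -1.9]
width: 0.0004
clock: 14.02
position: [0.5934, -0.0266, 0.17]
eef_rot: [1.0, -0.006, 0.013, -0.002]
ft_force: [-0.4, -0.3, -0.5]
width: 0.0004
```

The lever is fully out and contact is gone. I'll move away from the blade first, then up and back over the bench.

```bash
python3 -m handwheel '[{"dx":0.015,"dy":0,"dz":0,"wx":0,"wy":0,"wz":0},{"dx":0.05,"dy":0,"dz":0,"wx":0,"wy":0,"wz":0},{"dx":0.05,"dy":0,"dz":-0.08,"wx":0,"wy":0,"wz":0},{"dx":0.05,"dy":0,"dz":-0.18,"wx":0,"wy":0,"wz":0},{"dx":0.05,"dy":0,"dz":-0.28,"wx":0,"wy":0,"wz":0},{"dx":0.05,"dy":0,"dz":-0.34,"wx":0,"wy":0,"wz":0},{"dx":0.05,"dy":0,"dz":-0.34,"wx":0,"wy":0,"wz":0}]'
python3 -m handwheel '[{"dx":-0.1,"dy":-0.1,"dz":0,"wx":0,"wy":0,"wz":0},{"dx":-0.2,"dy":-0.25,"dz":0,"wx":0,"wy":0,"wz":0},{"dx":-0.25,"dy":-0.4,"dz":0,"wx":0,"wy":0,"wz":0},{"dx":-0.25,"dy":-0.55,"dz":0,"wx":0,"wy":0,"wz":0},{"dx":-0.25,"dy":-0.55,"dz":0,"wx":0,"wy":0,"wz":0},{"dx":-0.25,"dy":-0.55,"dz":0,"wx":0,"wy":0,"wz":0},{"dx":-0.25,"dy":-0.55,"dz":0,"wx":0,"wy":0,"wz":0},{"dx":-0.25,"dy":-0.55,"dz":0,"wx":0,"wy":0,"wz":0}]'
python3 - <<'E'
from cell import r
from h import *
s=r.state(); print(s["ft_force"],s["joint_vel"])
for n in ["scene","top"]:
    f=r.grab_frame(n); cv2.imwrite(f"pics/{n}5.png",f["image"][:,:,::-1])
    W=cloud(f);im=f["image"].astype(int)
    red=(im[...,0]>120)&(im[...,1]<60)&(im[...,2]<60)
    W0=np.load(f"pics/{n}.npz")["W"]; i0=np.load(f"pics/{n}.npz")["im"].astype(int)
    red0=(i0[...,0]>120)&(i0[...,1]<60)&(i0[...,2]<60)
    g=lambda M,w:(lambda P:(len(P),np.percentile(P[P[:,1]>0],50,axis=0).round(4),np.polyfit(P[P[:,1]<-.012][:,1],P[P[:,1]<-.012][:,0],1).round(4)))(w[M][(w[M][:,2]>.155)&(w[M][:,2]<.195)&(abs(w[M][:,0]-.58)<.03)])
    print(n,g(red0,W0),g(red,W))
E
```

```text
clock: 14.9
position: [0.6145, -0.0275, 0.3429]
eef_rot: [1.0, -0.005, 0.015, -0.002]
ft_force: [0.0, -0.9, -0.4]
width: 0.0002
clock: 15.9
position: [0.493, 0.2477, 0.3396]
eef_rot: [1.0, -0.006, 0.015, -0.001]
ft_force: [-0.3, -0.3, -1.1]
width: 0.0008
[-0.26790801 -0.25424017 -1.12984075] [-2.17023130e-03 -4.45709676e-03 -3.19572602e-03  4.37419381e-05
  3.60900558e-03  3.50560709e-03]
scene (303, array([0.586 , 0.0114, 0.1804]), array([-0.0074,  0.5786])) (299, array([0.5856, 0.0118, 0.1808]), array([-0.0036,  0.5789]))
top (149, array([0.5816, 0.0087, 0.1803]), array([0.0062, 0.5765])) (144, array([0.5814, 0.0087, 0.1804]), array([0.0128, 0.5767]))
```

View pics/scene5.png

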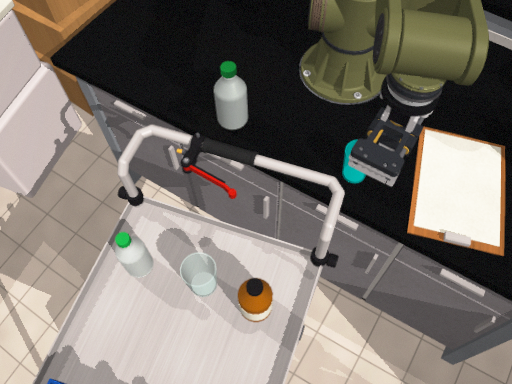

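View pics/top5.png

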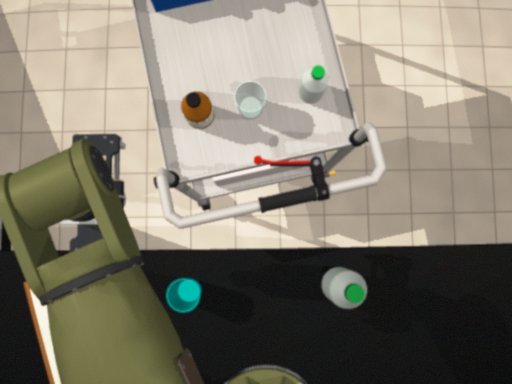

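The lever is back where it started, with its ball end at (233,193) in the scene view and (258,160) in the top view. The glassware stands unchanged and the arm is clear, so I'm handing the job in.

```bash
python3 -c "
from cell import r
print(r.close_job())"
```

```text
the job is handed in; nothing more can be done
None
```

The brake check is done and handed in, at about 16 s of the 42 s allowed.

- **Press:** I lowered the closed fingers beyond the lever and pressed `press_point` with the finger backs. Contact came where I had predicted, at about 4 N. I turned the fingers with the blade down to the firm stop. There the tool stopped advancing at the predicted x of 0.567 m, and the force rose from about 8 N to 14 N.
- **Hold:** I kept it at the stop for about 3 s at 13–14 N.
- **Release:** I eased it back along the same arc at about 0.25 rad/s. The force still read 4–5 N as the lever came fully out, then dropped to zero. I then moved the fingers away, up and back over the bench.
- **Last checks:** Both cameras put the lever tip within 0.5 mm of where it started. The bottles and beaker look unmoved, and the wrist force was near zero.
- **Small disagreements:** The tool tilted about 0.026 rad under load, and there was a downward wrist force of 3–7 N while pressing, probably friction on the blade. The cameras differed by 2–4 mm in x on the lever's position. None of this affected the job.

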